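Load the clamshell burnout kiln

ROBOT

A 7-joint arm with a two-finger parallel gripper is mounted at the origin on the work surface. World frame = base frame: x ahead of the robot, y to its left, z up, the work surface at z = 0. Lengths are in m, angles in degrees, forces in N, time in s.
With the tool pointing down it reaches from about 0.35 to 0.775 m from the base axis. Payload 3.1 kg.
Tool frame: the origin (TCP) lies on the centre line of the jaws, within the pads' length; the fingertips stand 17 mm ahead of it and the grasp point (between the pads) lies 2 mm behind it (robot.tip_reach is the distance from the TCP to the fingertips, in m); z points along the fingers, y is the line along which they close (so a half turn about z gives the same grasp; the last joint's range is limited). The gripper opens to 85 mm and grips with 20 to 120 N. Pads are 22 mm wide; open, the fingers measure 114 mm over their backs; the gripper's body (76 mm by 85 mm) begins 54 mm behind the grasp point. The pads swing forward as they close: fully open they stand 13 mm farther back than shut.
Start: joints at [-67.363, 17.813, 0.802, 86.603, -0.252, 75.585, -1.558], TCP at [0.233, 0.498, 0.248] pointing down, gripper open.
Joint ranges: [-154.91, 154.91], [-16.99, 109.72], [-72.82, 74.43], [7.12, 147.25], [-82.49, 262.49], [11.32, 116.49], [-174.64, 174.64]. Speed limits (degrees/s): [159.86, 159.86, 180, 180, 180, 180, 180].

INTERFACE

Orientations are given as [roll, pitch, yaw] about the fixed x, y, z axes, in that order (R = Rz(yaw) Ry(pitch) Rx(roll)).
In Python, from station import robot, fingers, vision, workorder, recognise gives the robot as it stands. Calls block until the motion is done:
- robot.move_to(position, orientation): joint-space move of the TCP to a pose.
- robot.line_to(position, orientation=None, velocity=0.15, f_stop=None): straight line of the TCP; orientation=None keeps the orientation; velocity is the mean speed in m/s. With f_stop (N) it stops when the force on the tool has changed by that much, and returns True; else False.
- robot.move_j(angles): joint-space move.
- fingers.gripper_to(opening, force=None): opening from 0.0 (shut) to 1.0 (fully open); force is the grip in N (None keeps the last); returns when the fingers have stopped.
- robot.pause(seconds).
- robot.inverse_kinematics(position, orientation): joint angles nearest the present ones, or None.
- vision.grab_frame(name): name is "scene" or "top" or "wrist"; returns the picture (420x560x3 uint8, red, green, blue); there is no depth.
- vision.calibration(name): a dict with "mtx" (3x3 intrinsics, pixels), "k1" (the pictures are not rectified: a ray, as slopes to the right and down, at radius r is drawn at 1 + k1 r^2 times it, then the intrinsics apply), "extrinsics" (4x4, takes a point from world to camera coordinates); the wrist camera has in their place "T_tool_cam" (4x4, takes a point from camera to tool coordinates, whose origin is the TCP and whose axes are the flange's). Camera axes: x right, y up, looking along -z (the intrinsics and any distortion apply to the point x, -y, -z); pixel columns grow to the right and rows downward; lengths in m; the calibration is good to about 2 mm. A picture is of the moment at which its call begins: read the wrist's pose just before it. calibration takes no time and is no camera call.
A pose or a line that the arm cannot do raises robot.PlanningError and nothing moves.
- workorder.close_job(): hands the job in; it is judged then, once.
Trained networks look in the newest picture that a camera, given by its name, has taken for a name from the list of things; names that differ only in an ending like _2 or _b are one class to them, and where a whole thing is asked for, a point or a joint stands for the part that bears it (a point fixed in the world has none). Each returns a list of dicts, best first, with "p" (0 to 1); they miss things now and then, are a little off and sometimes report something else, mostly with a low value. They report only what shows in the picture. A call takes as long as a camera call.
- recognise(label, camera): "rect" ([centre column, centre row, width, height] in pixels, round what is visible of it).
Readings, each from a call of its own:
- robot.current_time_s(): time.
- robot.current_joint_positions(): joint angles.
- robot.current_dq(): joint speeds.
- robot.current_joint_torque(): joint torques, N m.
- robot.current_tool_pos(): TCP position.
- robot.current_eef_rot(): TCP orientation.
- robot.current_contact_force(): force on the tool from outside, world axes, zero at the start.
- robot.current_torque(): the same for the moment, N m.
- robot.current_finger_gap(): opening from 0.0 (shut) to 1.0 (fully open).
- robot.current_gripper_force(): force on a finger pad.
Only numpy, scipy, OpenCV 4.12 (cv2) and the standard library are available. Lean on these libraries where they do the work, as an engineer would, in place of code of your own. Each camera call takes 0.05 s, during which the arm holds its last target. There are 200 camera calls.

TASK

Get the burnout kiln ready and start it: first clear every firebrick piece out of the open kiln and leave them lying flat on the dark steel slab, then lay every steel flask from the green pad on its side in a kiln cradle of its own. Then close the kiln's upper half fully down onto the lower half, and only then push the red switch lever all the way over to on. Leave the other tools and vessels on the bench where they are.

Things in the scene. Friction and masses are not known exactly. Their poses are not given: they have to be found in the camera images.
- kiln: Lower half of a blue clamshell kiln, fixed: shallow box 150 (x) x 314 (y) mm, rim at 50 mm, walls 17 mm (ends 10), inner floor at 21 mm. Origin under its centre; -x faces the robot, hinge along +x. Three cradles, each two steel bars along x (110 x 8 mm, centre lines 42 mm apart, tops at 40 mm). Grey control box (75 x 46 x 50 mm) at the -y end carries the switch.
- cradle0 (a point): The right-hand (-y) cradle of the kiln: the point where the centre of a flask lies when it is seated on its side in it, 57 mm above the table, neighbours 90 mm apart; x axis along the cradle bars. A flask 95 mm long fits between the end walls (116 mm apart) and lies along x.
- cradle1 (a point): The middle cradle of the kiln: the point where the centre of a flask lies when it is seated on its side in it, 57 mm above the table, neighbours 90 mm apart; x axis along the cradle bars. A flask 95 mm long fits between the end walls (116 mm apart) and lies along x.
- cradle2 (a point): The left-hand (+y) cradle of the kiln: the point where the centre of a flask lies when it is seated on its side in it, 57 mm above the table, neighbours 90 mm apart; x axis along the cradle bars. A flask 95 mm long fits between the end walls (116 mm apart) and lies along x.
- lid (a joint): Angle of the kiln's upper half (blue shell 150 x 314 x 46 mm, 0.6 kg): 0 = closed, edges flush with the lower half; about 1.6 to 1.7 = standing open. A stiff hinge keeps it where it is left.
- lid_hinge (a point): Middle of the lid's hinge line, along the kiln's y axis, 75 mm behind the kiln's centre and 50 mm above the table.
- lid_handle (a point): Middle of the lid's round steel bar handle (10 mm thick, 120 mm long, parallel to the hinge, 35 mm off the lid's front face). With the lid closed it lies 185 mm from the hinge line towards kiln -x and 25 mm above it, 21 mm below the lid's top; with the lid open it is on the upper edge, uppermost.
- switch (a joint): Angle of the kiln's red toggle lever: 0 = off, leaning to kiln -x (towards the robot); 1.0 = on, leaning to kiln +x. It stays where it is left.
- switch_tip (a point): Tip of the red toggle lever, 60 mm long, on the grey control box at the kiln's -y end.
- slab: Dark steel setting-down slab 310 (x) x 125 (y) x 8 mm, fixed, to one side of the kiln. Origin at the centre of its underside.
- pad: Green plastic pad 310 (x) x 125 (y) x 6 mm, fixed, at the other side of the kiln, on which the flasks stand. Origin at the centre of its underside.
- brick0: Pale yellow firebrick piece 60 (x) x 70 (y) x 50 (z) mm, 0.17 kg, left lying on the bars of a cradle. Origin at the centre of its underside. May be absent.
- brick1: Pale yellow firebrick piece 60 (x) x 70 (y) x 50 (z) mm, 0.17 kg, left lying on the bars of a cradle. Origin at the centre of its underside. May be absent.
- brick2: Pale yellow firebrick piece 60 (x) x 70 (y) x 50 (z) mm, 0.17 kg, left lying on the bars of a cradle. Origin at the centre of its underside. May be absent.
- flask0: Steel casting flask, a solid cylinder 48 mm in diameter and 95 mm long, about 0.4 kg, at first standing upright on the pad. Origin at its centre, z along its axis. May be absent.
- flask1: Steel casting flask, a solid cylinder 48 mm in diameter and 95 mm long, about 0.4 kg, at first standing upright on the pad. Origin at its centre, z along its axis. May be absent.
- flask2: Steel casting flask, a solid cylinder 48 mm in diameter and 95 mm long, about 0.4 kg, at first standing upright on the pad. Origin at its centre, z along its axis. May be absent.
- crucible: Black graphite crucible, 68 mm across, 70 mm high, standing behind the kiln. A bystander to be left alone. Origin at the centre of its underside.
- jar: Amber jar, 60 mm across, 100 mm high. A bystander to be left alone. Origin at the centre of its underside.
- hammer: Hammer lying on the bench, in front of the kiln, near the robot. A bystander to be left alone. Origin about the middle of it.
- spatula: Spatula lying on the bench in front of the kiln, near the robot. A bystander to be left alone. Origin about the middle of it.
- collar: Brass collar ring, 80 mm across, 30 mm high, behind the kiln. A bystander to be left alone. Origin at the centre of its underside.
- dish: White ceramic dish, 90 mm across, 35 mm high, behind the kiln. A bystander to be left alone. Origin at the centre of its underside.

How it is judged:
By the outcome, as a careful person would: the job done as asked, in the order asked, and still so for the second after the job is handed in, with the robot touching nothing.
Of brick0, brick1, brick2 only 2 to 3 are there at a start; the rules pass over those that are not, and their reading is None.
Of flask0, flask1, flask2 only 2 to 3 are there at a start; the rules pass over those that are not, and their reading is None.
At some moment in a run one of brick0, brick1, brick2 may be knocked a few centimetres aside while the robot is not near it.
It also fails if it takes over 210 s, if anything falls off the work surface, if the arm or the gripper's body presses on something with over 40 N, if the wrist force passes 120 N, or if a joint passes its speed limit or range.

## Working session

There is one attempt and no reset: what is moved stays moved. The work goes in short steps, each a Python script; the robot and the scene stay as the last script left them, time stands still between calls to the robot, and variables do not carry over. Pictures are saved under pics/ and viewed, at most 14 in all, crops included, and the job is handed in when it is done.

```bash
ls; mkdir -p pics; python3 - <<'E'
from station import robot, fingers, vision, workorder, recognise
import cv2,numpy as np
for n in("scene","top"):
    im=vision.grab_frame(n); cv2.imwrite(f"pics/{n}0.png",cv2.cvtColor(im,cv2.COLOR_RGB2BGR))
    c=vision.calibration(n); print(n,c)
    for l in("kiln","brick0","flask0","slab","pad","lid_handle","switch_tip","crucible","jar","hammer","spatula","collar","dish"):
        print(l,[(np.round(d["rect"]).astype(int).tolist(),round(d["p"],2)) for d in recognise(l,n)][:4])
print(vision.calibration("wrist"),robot.current_time_s(),robot.current_eef_rot())
E
```

```text
pics
scene {'mtx': array([[536.44642993,   0.        , 278.63761367],
       [  0.        , 536.44642993, 199.48958802],
       [  0.        ,   0.        ,   1.        ]]), 'k1': -0.07054352850984646, 'extrinsics': array([[ 0.92368382,  0.38304684, -0.00912762, -0.51725075],
       [-0.22697764,  0.56621845,  0.79238742,  0.05646267],
       [ 0.30868973, -0.72984367,  0.60994989, -1.73266291],
       [ 0.        ,  0.        ,  0.        ,  1.        ]])}
kiln [([284, 205, 114, 125], 0.76), ([205, 234, 36, 44], 0.18)]
brick0 [([289, 186, 22, 26], 0.98), ([274, 205, 28, 31], 0.75), ([197, 299, 131, 72], 0.24)]
flask0 [([266, 135, 12, 28], 0.85), ([293, 149, 10, 31], 0.78), ([326, 146, 16, 15], 0.58), ([285, 206, 112, 125], 0.5)]
slab [([197, 299, 130, 70], 0.65)]
pad [([298, 159, 98, 29], 0.89)]
lid_handle [([312, 199, 63, 108], 0.6)]
switch_tip []
crucible [([311, 303, 29, 39], 0.87)]
jar []
hammer []
spatula [([205, 233, 32, 40], 0.95), ([288, 189, 26, 31], 0.17)]
collar [([356, 230, 31, 24], 0.63)]
dish [([339, 263, 32, 29], 0.74)]
top {'mtx': array([[457.46541175,   0.        , 
[... 915 characters left out ...]
ula [([319, 298, 72, 33], 0.61)]
collar [([256, 132, 35, 20], 0.73)]
dish [([317, 130, 31, 26], 0.66)]
{'mtx': array([[370.51991942,   0.        , 277.78042119],
       [  0.        , 370.51991942, 199.81141127],
       [  0.        ,   0.        ,   1.        ]]), 'k1': 0.019568994878987563, 'T_tool_cam': array([[-2.83821869e-04,  9.44663134e-01,  3.28041890e-01,
         8.51721727e-02],
       [ 9.99999928e-01,  1.85172815e-04,  3.31957352e-04,
         5.24960256e-04],
       [ 2.52843433e-04,  3.28041961e-01, -9.44663119e-01,
        -1.25582265e-01],
       [ 0.00000000e+00,  0.00000000e+00,  0.00000000e+00,
         1.00000000e+00]])} 1.4 [1.79998888e+02 1.65367011e-03 1.54979290e+02]
```

```bash
python3 - <<'E'
import cv2
a=cv2.imread("pics/top0.png")[100:330,80:460]; cv2.imwrite("pics/top0z.png",cv2.resize(a,None,fx=2.1,fy=2.1,interpolation=cv2.INTER_CUBIC))
a=cv2.imread("pics/scene0.png")[110:350,120:400]; cv2.imwrite("pics/scene0z.png",cv2.resize(a,None,fx=2.5,fy=2.5,interpolation=cv2.INTER_CUBIC))
E
```

```text
(no output)
```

View pics/top0z.png

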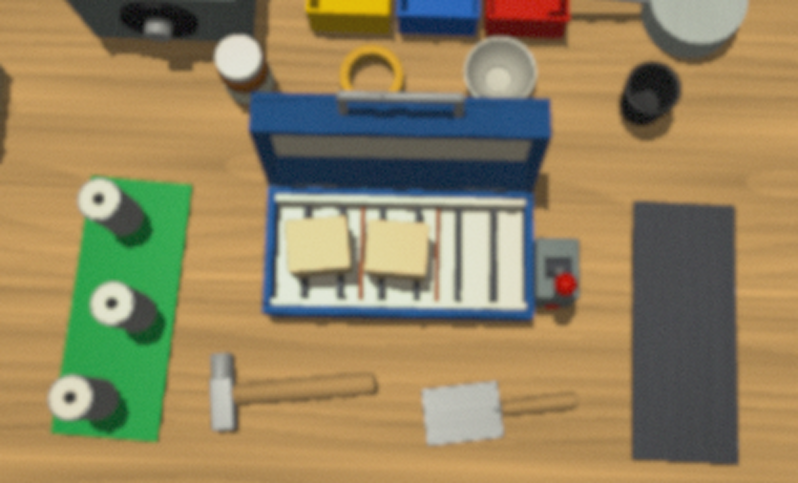

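View pics/scene0z.png

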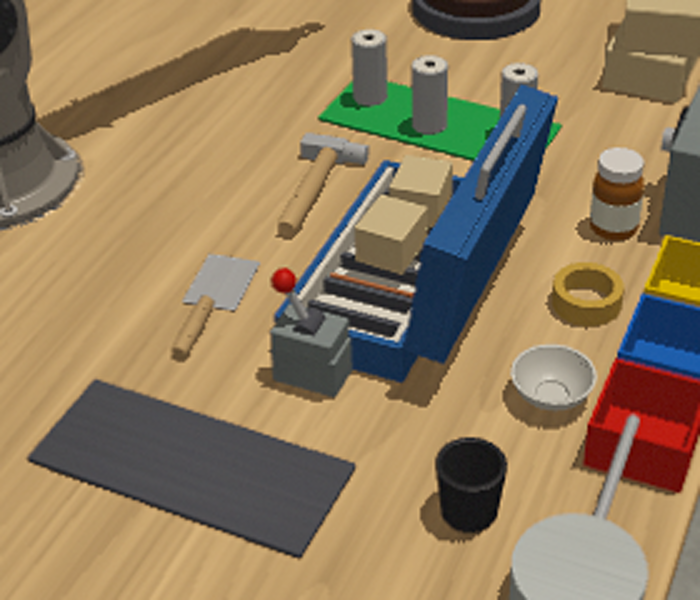

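```bash
cat > h.py <<'E'
from station import robot, fingers, vision, workorder, recognise
import cv2,numpy as np
from scipy.spatial.transform import Rotation as Ro
def grab(n,save=None):
    """picture plus world->cam pose"""
    if n=="wrist":
        T=np.eye(4);T[:3,:3]=Ro.from_euler('xyz',robot.current_eef_rot(),degrees=True).as_matrix();T[:3,3]=robot.current_tool_pos()
    im=vision.grab_frame(n);c=vision.calibration(n)
    E=np.linalg.inv(T@c["T_tool_cam"]) if n=="wrist" else c["extrinsics"]
    if save: cv2.imwrite(f"pics/{save}.png",cv2.cvtColor(im,cv2.COLOR_RGB2BGR))
    return im,(c["mtx"],c["k1"],E)
def w2p(P,cal):
    K,k,E=cal;P=np.atleast_2d(P);q=P@E[:3,:3].T+E[:3,3];s=np.c_[q[:,0],-q[:,1]]/-q[:,2:]
    s=s*(1+k*(s**2).sum(1,keepdims=True));return s*[K[0,0],K[1,1]]+K[:2,2]
def p2w(uv,z,cal):
    K,k,E=cal;d=(np.atleast_2d(uv)-K[:2,2])/[K[0,0],K[1,1]];s=d.copy()
    for _ in range(8): s=d/(1+k*(s**2).sum(1,keepdims=True))
    r=np.c_[s[:,0],-s[:,1],-np.ones(len(s))]@E[:3,:3];o=-E[:3,:3].T@E[:3,3]
    return o+r*((z-o[2])/r[:,2])[:,None]
E
python3 - <<'E'
from h import *
im,cal=grab("top")
hsv=cv2.cvtColor(im,cv2.COLOR_RGB2HSV)
def rect(m,z):
    n,l,s,_=cv2.connectedComponentsWithStats(m.astype(np.uint8));i=1+np.argmax(s[1:,4])
    c=max(cv2.findContours((l==i).astype(np.uint8),0,2)[0],key=len)[:,0]
    r=cv2.minAreaRect((p2w(c,z,cal)[:,:2]*1000).astype(np.float32));return np.round(r[0],1),np.round(r[1],1),round(r[2],1)
h,s,v=hsv[...,0].astype(int),hsv[...,1].astype(int),hsv[...,2].astype(int)
print("pad",rect((h>50)&(h<75)&(s>120),.006))
sl=(v<90)&(s<80); sl[:,:375]=0; sl[:190]=0
print("slab",rect(sl,.008))
Z=lambda L:np.array(L)/2.1+[80,100]
print("kiln rim FL,FR,BLinner,BRinner",p2w(Z([(264,316),(533,318),(276,193),(527,198)]),.05,cal).round(3).tolist())
print("rim front inner L,R",p2w(Z([(274,303),(525,303)]),.05,cal).round(3).tolist())
print("bars near/far ends",p2w(Z([(459,300),(459,211),(494,300),(494,211)]),.04,cal).round(3).tolist())
print("flask tops",p2w(Z([(99,199),(112,303),(71,397)]),.101,cal).round(3).tolist())
print("bricks",p2w(Z([(318,242),(397,246)]),.09,cal).round(3).tolist())
print("switch",p2w(Z([(566,284)]),.1,cal).round(3).tolist())
print("handle",p2w(Z([(338,97),(465,99)]),.235,cal).round(3).tolist())
E
```

```text
pad (array([484.1, 333.5]), array([122.5, 306. ]), 86.7)
slab (array([ 475.2, -335.2]), array([118.4, 304.4]), 89.3)
kiln rim FL,FR,BLinner,BRinner [[0.472, 0.159, 0.05], [0.479, -0.15, 0.05], [0.616, 0.154, 0.05], [0.62, -0.142, 0.05]]
rim front inner L,R [[0.487, 0.149, 0.05], [0.496, -0.14, 0.05]]
bars near/far ends [[0.498, -0.065, 0.04], [0.604, -0.062, 0.04], [0.499, -0.105, 0.04], [0.605, -0.104, 0.04]]
flask tops [[0.592, 0.342, 0.101], [0.476, 0.317, 0.101], [0.374, 0.352, 0.101]]
bricks [[0.553, 0.098, 0.09], [0.551, 0.009, 0.09]]
switch [[0.513, -0.18, 0.1]]
handle [[0.675, 0.07, 0.235], [0.677, -0.056, 0.235]]
```

```bash
cat >> h.py <<'E'
def eul(z,x):
    z=np.array(z,float);z/=np.linalg.norm(z);x=np.array(x,float);x-=z*(x@z);x/=np.linalg.norm(x)
    return Ro.from_matrix(np.c_[x,np.cross(z,x),z]).as_euler('xyz',degrees=True).tolist()
def az(d): return np.array([np.cos(np.radians(d)),np.sin(np.radians(d)),0])
U=np.array([0,0,1.])
E
python3 - <<'E'
from h import *
def ik(p,o):
    q=robot.inverse_kinematics(list(p),o); return "None" if q is None else np.round(q).astype(int).tolist()
for yaw in(-90,90): 
  for p in((.55,.1,.08),(.55,0,.08),(.55,0,.32),(.4,-.335,.05),(.5,-.335,.05),(.6,-.335,.05)): print(yaw,p,ik(p,[180,0,yaw]))
for f in((.592,.342),(.476,.317),(.374,.352)):
  for th in (0,15,30):
    print(f,th,[a for a in range(-90,181,15) if all(ik([f[0]-b*az(a)[0],f[1]-b*az(a)[1],.065+c],eul(az(a)*np.cos(np.radians(th))-U*np.sin(np.radians(th)),U))!="None" for b,c in((0,0),(.08,.03),(0,.1)))])
for th in(0,15,30):
  for y in(-.085,.005,.095): print("place",th,y,[ik((.55,y,z),eul([np.sin(np.radians(th)),0,-np.cos(np.radians(th))],[-1,0,0])) for z in(.07,.2)])
for a in(95,70,45,20,0):
  for t in(0,30,45,60):
    A=np.radians(a);p=np.array([.626-.185*np.cos(A)+.025*np.sin(A),.005,.05+.185*np.sin(A)+.025*np.cos(A)]);T=np.radians(t)
    print("lid",a,t,[ik(p,eul([np.sin(T),0,-np.cos(T)],[0,s,0])) for s in(1,-1)])
for x in(.48,.58): print("sw",x,ik((x,-.18,.1),[180,0,0]),ik((x,-.18,.1),[180,0,90]))
E
```

```text
-90 (0.55, 0.1, 0.08) [-13, 27, 2, 98, -1, 55, 169]
-90 (0.55, 0, 0.08) [-45, 42, 64, 101, -41, 65, -147]
-90 (0.55, 0, 0.32) [-45, 25, 65, 80, -23, 89, -162]
-90 (0.4, -0.335, 0.05) [-6, 42, 64, 107, -44, 60, -104]
-90 (0.5, -0.335, 0.05) [-7, 50, 64, 94, -48, 68, -111]
-90 (0.6, -0.335, 0.05) [-5, 58, 64, 78, -52, 76, -120]
90 (0.55, 0.1, 0.08) [-35, 30, 32, 99, -19, 56, 4]
90 (0.55, 0, 0.08) [-28, 30, 37, 100, -21, 56, 16]
90 (0.55, 0, 0.32) [-32, 19, 41, 80, -12, 86, 9]
90 (0.4, -0.335, 0.05) [3, 33, 48, 107, -30, 54, 65]
90 (0.5, -0.335, 0.05) [1, 42, 47, 93, -34, 60, 59]
90 (0.6, -0.335, 0.05) [-4, 56, 61, 78, -49, 74, 59]
(0.592, 0.342) 0 [-60, -45, -30, -15, 0, 15, 30, 45, 60, 75, 90, 105, 120]
(0.592, 0.342) 15 [-60, -45, -30, -15, 0, 15, 30, 45, 60, 75, 90, 105, 120]
(0.592, 0.342) 30 [-75, -60, -45, -30, -15, 0, 15, 30, 45, 60, 75, 90, 105, 120, 135]
(0.476, 0.317) 0 [-75, -60, -45, -30, -15, 0, 15, 60, 75, 90, 105, 120, 135]
(0.476, 0.317) 15 [-75, -60, -45, -30, -15, 0, 60, 75, 90, 105, 120, 135]
(0.476, 0.317) 30 [-75, -60, -45, -30, -15, 0, 60, 75, 90, 105, 120, 135, 1
[... 1760 characters left out ...]
'None', 'None']
lid 20 0 [[-33, 15, 37, 110, -10, 58, 8], [46, 24, -61, 108, 24, 62, 155]]
lid 20 30 [[-42, -4, 36, 136, 17, 18, -19], [-45, -5, 40, 136, 18, 18, 159]]
lid 20 45 ['None', 'None']
lid 20 60 ['None', 'None']
lid 0 0 [[-32, 18, 35, 117, -14, 49, 11], [45, 29, -61, 115, 31, 55, 148]]
lid 0 30 [[57, 11, -66, 140, 72, 14, -73], [57, 11, -66, 140, 72, 14, 107]]
lid 0 45 ['None', 'None']
lid 0 60 ['None', 'None']
sw 0.48 [-26, 33, 62, 106, -34, 62, -41] [-26, 34, 63, 106, -34, 62, 50]
sw 0.58 [-16, 39, 49, 90, -31, 66, -50] [-16, 38, 48, 90, -31, 66, 40]<stdin>:8: UserWarning: Gimbal lock detected. Setting third angle to zero since it is not possible to uniquely determine all angles.
```

```bash
python3 - <<'E'
from h import *
robot.move_to([.53,-.02,.34],[180,0,90])
im,cal=grab("wrist","w1")
for l in("brick0","kiln"): print(l,[(np.round(d["rect"]).astype(int).tolist(),round(d["p"],2)) for d in recognise(l,"wrist")][:3])
np.save("w1.npy",cal[2]);print(robot.current_time_s(),robot.current_tool_pos(),robot.current_joint_positions())
cv2.imwrite("pics/w1z.png",cv2.resize(cv2.cvtColor(im,cv2.COLOR_RGB2BGR),None,fx=1.42,fy=1.42))
E
```

```text
brick0 [([302, 42, 71, 77], 0.77), ([299, 128, 65, 70], 0.71)]
kiln [([381, 165, 311, 331], 0.89)]
3.7667 [ 0.53005524 -0.01876287  0.33972682] [-32.53153987  16.27193581  43.6792255   80.40772964 -11.17660314
  87.74805763  10.56054048]
```

View pics/w1z.png

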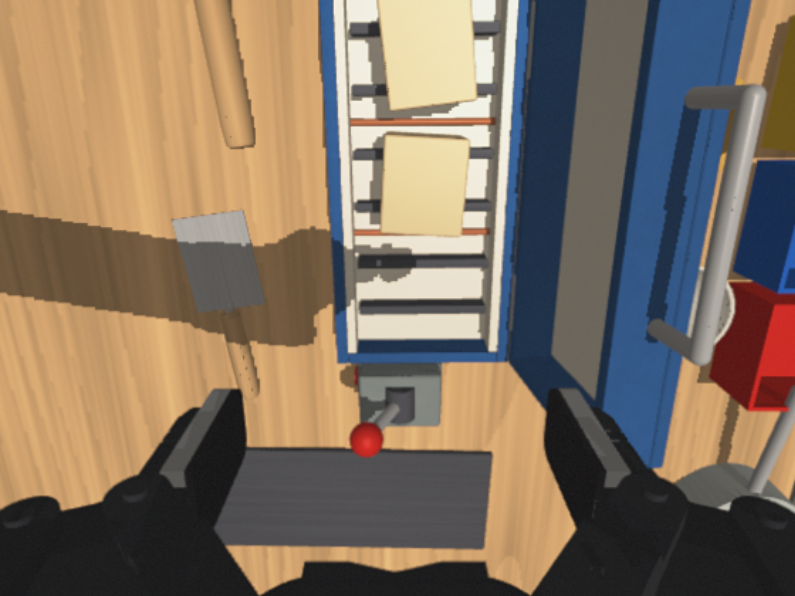

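```bash
python3 - <<'E'
from h import *
c=vision.calibration("wrist");cal=(c["mtx"],c["k1"],np.load("w1.npy"))
P=lambda L,z:(p2w(np.array(L)/1.4196,z,cal)*1000).round(0)[:,:2].tolist()
print("bars",P([(354,154),(488,154),(356,205),(488,206),(359,261),(486,262),(361,306),(484,306)],.04))
print("rim front outer corners",P([(340,361),(507,361),(346,352)],.05))
print("rim inner edges",P([(350,200),(356,340),(494,150),(488,340)],.05))
print("b1",P([(387,137),(469,139),(464,237),(382,233)],.09))
print("b2",P([(391,109),(476,98),(470,0),(379,0)],.09))
print("ball",P([(366,440)],.1),"slab",P([(491,451),(486,547)],.008))
print("handle ends",P([(755,92),(702,355)],.235))
E
```

```text
bars [[498.0, 28.0], [603.0, 28.0], [499.0, -12.0], [606.0, -13.0], [500.0, -60.0], [607.0, -60.0], [501.0, -101.0], [608.0, -100.0]]
rim front outer corners [[482.0, -149.0], [629.0, -148.0], [488.0, -140.0]]
rim inner edges [[495.0, -7.0], [497.0, -128.0], [606.0, 32.0], [611.0, -128.0]]
b1 [[525.0, 44.0], [581.0, 43.0], [581.0, -26.0], [521.0, -24.0]]
b2 [[527.0, 62.0], [584.0, 69.0], [577.0, 127.0], [520.0, 127.0]]
ball [[507.0, -194.0]] slab [[630.0, -273.0], [632.0, -398.0]]
handle ends [[676.0, 70.0], [678.0, -49.0]]
```

```bash
cat >> h.py <<'E'
def st(m): print(m,"t=%.1f"%robot.current_time_s(),np.round(robot.current_tool_pos(),3),"gap %.3f F %.0f"%(robot.current_finger_gap(),robot.current_gripper_force()),np.round(robot.current_contact_force(),1))
def brick(x,y,yaw,sx,sy):
    o=[180,0,90+yaw]
    robot.line_to([x,y,.2],o,velocity=.3)
    print("down",robot.line_to([x,y,.075],velocity=.15,f_stop=12))
    fingers.gripper_to(0.3,force=40); st("gripped")
    robot.line_to([x,y,.22],velocity=.2); st("lifted")
    robot.line_to([sx,sy,.22],[180,0,90],velocity=.3)
    robot.line_to([sx,sy,.06],velocity=.2)
    print("touch",robot.line_to([sx,sy,.038],velocity=.03,f_stop=4)); st("at")
    fingers.gripper_to(0.95); robot.line_to([sx,sy,.2],velocity=.3); st("done")
E
python3 - <<'E'
from h import *
fingers.gripper_to(1.0)
brick(.551,.100,7,.40,-.335)
robot.line_to([.45,-.33,.34],velocity=.3)
im,cal=grab("top","top1")
cv2.imwrite("pics/top1z.png",cv2.resize(cv2.cvtColor(im,cv2.COLOR_RGB2BGR)[100:330,80:460],None,fx=2.1,fy=2.1,interpolation=cv2.INTER_CUBIC))
E
```

```text
down False
gripped t=6.1 [0.552 0.1   0.076] gap 0.695 F 45 [-0.2 -0.7  4.6]
lifted t=7.0 [0.55  0.1   0.218] gap 0.692 F 44 [-1.   0.1 -1.4]
touch True
at t=10.2 [ 0.4   -0.335  0.044] gap 0.692 F 45 [-1.   1.1  4.2]
done t=11.2 [ 0.4   -0.335  0.2  ] gap 0.950 F 0 [-0.7  0.3  0.1]
```

View pics/top1z.png

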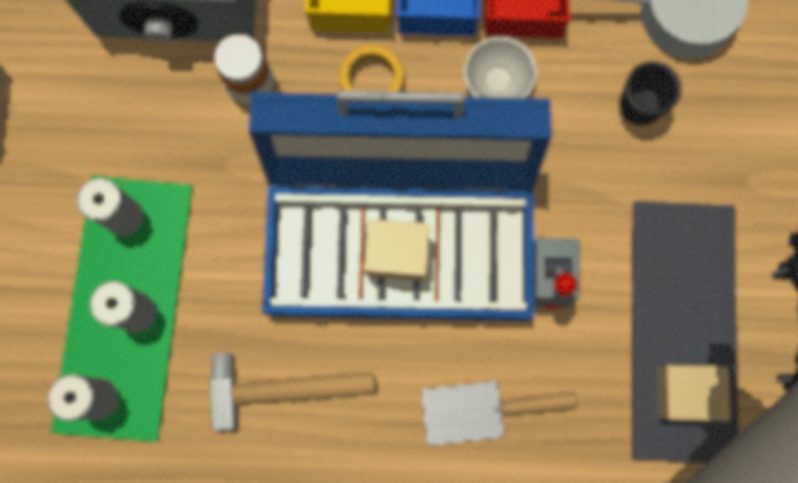

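```bash
python3 - <<'E'
from h import *
brick(.552,.009,-1,.54,-.335)
robot.line_to([.40,.12,.34],[180,0,135],velocity=.3)
im,cal=grab("wrist","w2");np.save("w2.npy",cal[2])
im2,_=grab("top","top2"); 
print([(np.round(d["rect"]).astype(int).tolist(),round(d["p"],2)) for d in recognise("brick0","top")][:3])
for l in("flask0",): print(l,[(np.round(d["rect"]).astype(int).tolist(),round(d["p"],2)) for d in recognise(l,"wrist")][:4])
cv2.imwrite("pics/c2.png",np.hstack([cv2.cvtColor(im,cv2.COLOR_RGB2BGR)[::1,:],cv2.cvtColor(im2,cv2.COLOR_RGB2BGR)[:,330:560]]))
st("")
E
```

```text
down False
gripped t=14.6 [0.553 0.009 0.076] gap 0.691 F 44 [-0.5  0.1  5.8]
lifted t=15.5 [0.551 0.009 0.218] gap 0.696 F 44 [-0.3  0.  -2.8]
touch True
at t=18.3 [ 0.54  -0.335  0.044] gap 0.689 F 44 [0.1 1.5 4.8]
done t=19.3 [ 0.54  -0.335  0.2  ] gap 0.950 F 0 [-0.5  0.1 -0.6]
[([409, 288, 32, 28], 0.91), ([409, 229, 35, 30], 0.7)]
flask0 [([471, 66, 87, 51], 0.83), ([530, 131, 60, 50], 0.68)]
 t=21.3 [0.4   0.119 0.34 ] gap 0.950 F 0 [0.4 0.1 0. ]
```

View pics/c2.png

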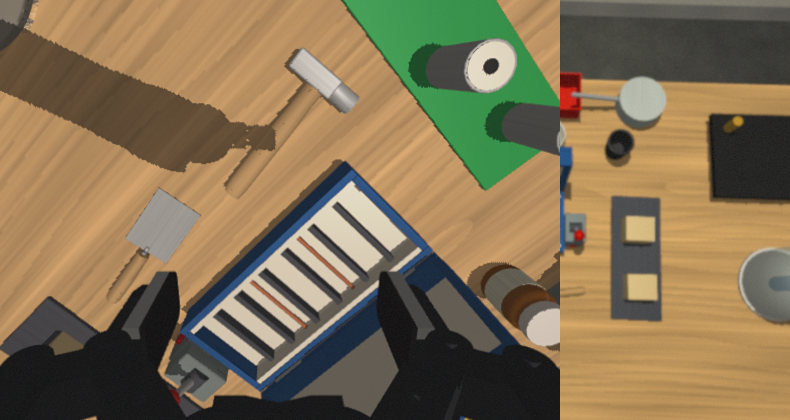

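```bash
cat >> h.py <<'E'
def flasktops(cal,im,box=((.30,.66),(.25,.42))):
    hsv=cv2.cvtColor(im,cv2.COLOR_RGB2HSV);m=((hsv[...,1]<45)&(hsv[...,2]>170)).astype(np.uint8)
    r=[]
    for c in cv2.findContours(m,cv2.RETR_EXTERNAL,2)[0]:
        if len(c)<8: continue
        w=p2w(c[:,0],.101,cal)[:,:2];(x,y),rad=cv2.minEnclosingCircle((w*1000).astype(np.float32))
        if 15<rad<35 and box[0][0]<x/1000<box[0][1] and box[1][0]<y/1000<box[1][1]: r.append((round(x),round(y),round(rad,1)))
    return r
E
python3 - <<'E'
from h import *
robot.line_to([.47,.2,.36],[180,0,90],velocity=.3)
im,cal=grab("wrist","w3");print(flasktops(cal,im))
im,cal=grab("top");print(flasktops(cal,im))
E
```

```text
[(476, 318, 23.0), (592, 343, 22.8), (374, 346, 20.2)]
[]
```

View pics/w3.png

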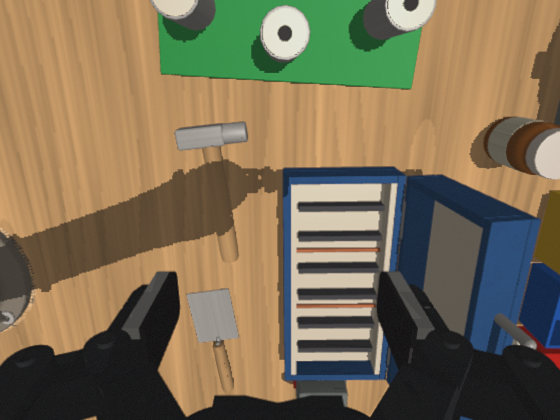

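```bash
cat >> h.py <<'E'
KC=np.array([.552,.007]);KY=1.4
TH=np.radians(15);S=.010;EE=.006
def pick(fx,fy,d):
    D=az(d);o=eul(D*np.cos(TH)-U*np.sin(TH),U)
    g=np.array([fx,fy,.0535])+S*U-EE*D;s=g-.09*D
    robot.move_to((s+.18*U).tolist(),o);st("above")
    fingers.gripper_to(.95)
    robot.line_to(s.tolist(),velocity=.2)
    print("hit",robot.line_to(g.tolist(),velocity=.1,f_stop=12));st("at")
    fingers.gripper_to(.2,force=70);st("grip")
    robot.line_to((g+.22*U).tolist(),velocity=.15);st("up")
def place(k):
    X=az(KY);Y=az(KY+90);c=np.array([*KC,.057])+(k-1)*.09*Y
    o=eul(X*np.sin(TH)-U*np.cos(TH),-X);t=c-S*X+EE*U
    robot.move_to([.44,.10,.32],o);st("turned")
    robot.line_to([t[0],t[1],.2],velocity=.25);st("over")
    return t
def lower(t):
    robot.line_to([t[0],t[1],t[2]+.015],velocity=.12)
    print("seat",robot.line_to([t[0],t[1],t[2]-.002],velocity=.03,f_stop=6));st("seated")
    fingers.gripper_to(.72);robot.line_to([t[0]-.02,t[1],.2],velocity=.2);st("clear")
E
python3 - <<'E'
from h import *
pick(.592,.343,75)
t=place(0)
grab("wrist","w4");grab("scene","s4")
a=cv2.imread("pics/w4.png");b=cv2.imread("pics/s4.png")[100:300,150:400]
cv2.imwrite("pics/c4.png",np.hstack([cv2.resize(a,(400,300)),cv2.resize(b,(375,300))]))
E
```

```text
above t=23.6 [0.567 0.251 0.244] gap 0.945 F 0 [-0.5  2.   0.2]
hit False
at t=25.9 [0.591 0.336 0.063] gap 0.950 F 0 [ 0.1 -0.3  0. ]
grip t=26.3 [0.591 0.337 0.063] gap 0.533 F 74 [-1.  -1.2  1.1]
up t=27.9 [0.59  0.337 0.282] gap 0.535 F 74 [-0.5 -0.5 -3.4]
turned t=29.1 [0.439 0.101 0.319] gap 0.533 F 73 [ 0.4 -0.6 -4.3]
over t=30.2 [ 0.544 -0.081  0.2  ] gap 0.534 F 73 [-0.4  0.7 -4.2]
```

View pics/c4.png

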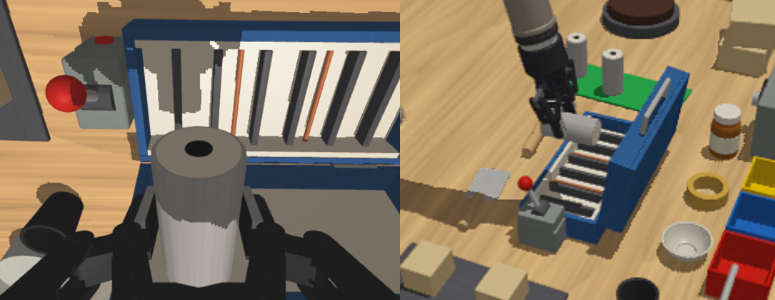

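```bash
python3 - <<'E'
from h import *
im,cal=grab("wrist")
print((p2w(np.array([(177,50),(179,125),(219,52),(211,130),(270,52),(251,130),(308,52),(278,130),(357,52),(317,130)])*1.4,.04,cal)[:,:2]*1000).round())
t=np.array([*KC,.057])-.09*az(KY+90)-S*az(KY)+EE*U;print(t)
lower(t)
pick(.476,.318,75)
t=place(1);grab("wrist","w5");st("")
E
```

```text
[[ 500. -103.]
 [ 583. -102.]
 [ 501.  -62.]
 [ 589.  -65.]
 [ 499.  -13.]
 [ 587.  -19.]
 [ 499.   23.]
 [ 587.   12.]
 [ 498.   70.]
 [ 585.   56.]]
[ 0.54420188 -0.08321746  0.063     ]
seat True
seated t=32.0 [ 0.544 -0.083  0.064] gap 0.538 F 75 [-0.7  0.2  4.7]
clear t=33.1 [ 0.523 -0.083  0.199] gap 0.721 F 0 [-0.5  0.3  0.2]
above t=34.5 [0.451 0.225 0.243] gap 0.722 F 0 [-0.2 -0.8 -0.7]
hit False
at t=36.9 [0.475 0.312 0.063] gap 0.951 F 0 [ 0.1 -0.  -0. ]
grip t=37.3 [0.475 0.312 0.063] gap 0.536 F 73 [ 0.3 -1.3  0.7]
up t=38.9 [0.474 0.312 0.283] gap 0.534 F 74 [ 0.  -0.6 -4.9]
turned t=40.0 [0.439 0.101 0.318] gap 0.532 F 73 [-0.7 -0.3 -4.3]
over t=40.9 [0.542 0.008 0.2  ] gap 0.537 F 73 [-0.   0.4 -3.5]
 t=40.9 [0.542 0.009 0.201] gap 0.537 F 73 [-0.3  0.3 -3.9]
```

View pics/w5.png

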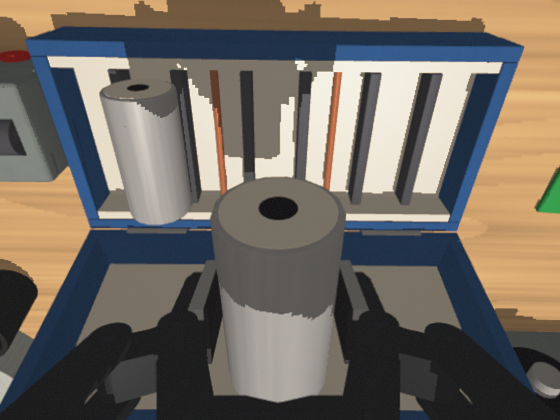

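```bash
python3 - <<'E'
from h import *
t=np.array([*KC,.057])-S*az(KY)+EE*U
lower(t)
pick(.374,.350,90)
t=place(2);lower(t)
robot.line_to([.40,.1,.34],velocity=.3)
im,_=grab("wrist","w6");b=grab("top","top6")[0][100:330,200:450]
cv2.imwrite("pics/c6.png",cv2.cvtColor(np.hstack([cv2.resize(im,(400,300)),cv2.resize(b,(326,300))]),cv2.COLOR_RGB2BGR))
E
```

```text
seat True
seated t=42.6 [0.542 0.007 0.064] gap 0.535 F 74 [-1.7 -0.7  4. ]
clear t=43.7 [0.521 0.006 0.199] gap 0.722 F 0 [ 0.2  0.3 -1.4]
above t=44.9 [0.374 0.254 0.243] gap 0.717 F 0 [0.4 0.4 0.1]
hit False
at t=47.3 [0.374 0.344 0.063] gap 0.954 F 0 [ 0.3 -0.  -0.2]
grip t=47.8 [0.374 0.344 0.064] gap 0.529 F 73 [-0.2 -3.6  2. ]
up t=49.4 [0.373 0.344 0.283] gap 0.538 F 73 [-0.1 -0.1 -4.4]
turned t=50.4 [0.438 0.101 0.318] gap 0.535 F 73 [ 0.2  0.6 -5. ]
over t=51.4 [0.539 0.097 0.2  ] gap 0.531 F 73 [ 0.2  0.5 -3.4]
seat True
seated t=53.0 [0.54  0.097 0.067] gap 0.537 F 74 [-1.3 -0.5  4.2]
clear t=54.1 [0.519 0.096 0.199] gap 0.716 F 0 [-0.4 -0.8 -1.1]
```

View pics/c6.png

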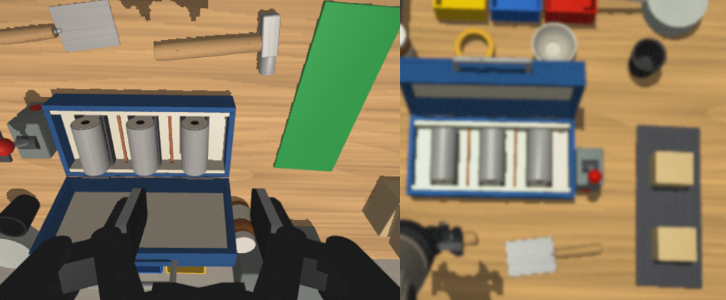

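```bash
cat >> h.py <<'E'
HX=.627;O=[180,0,91.4]
def bar(a):
    A=np.radians(a);return np.array([HX-.185*np.cos(A)+.025*np.sin(A),.008,.05+.185*np.sin(A)+.025*np.cos(A)])
E
python3 - <<'E'
from h import *
b=bar(97.5);print(b)
robot.line_to([.5,.008,.36],O,velocity=.3)
robot.line_to([.677,.008,.33],velocity=.25)
fingers.gripper_to(.5,force=20)
print("stop",robot.line_to([.677,.008,b[2]+.003],velocity=.08,f_stop=6));st("at bar")
fingers.gripper_to(0,force=20);st("closed")
E
```

```text
[0.67593347 0.008      0.23015414]
stop False
at bar t=59.8 [0.677 0.008 0.234] gap 0.501 F 0 [-0.3 -0.3  0.8]
closed t=60.2 [0.678 0.008 0.234] gap 0.103 F 21 [2.9 1.3 1.4]
```

```bash
python3 - <<'E'
from h import *
fingers.gripper_to(.15,force=20)
for a in range(94,41,-4):
    p=bar(a);p[2]+=.003
    if robot.line_to(p.tolist(),velocity=.1,f_stop=45): print("STOP",a);break
    if a%8==6: st(a)
st("end");grab("scene","s7");a=cv2.imread("pics/s7.png")[100:300,150:400];cv2.imwrite("pics/s7z.png",cv2.resize(a,(600,480)))
E
```

```text
94 t=60.7 [0.665 0.008 0.236] gap 0.151 F 1 [ 1.9 -0.8  2. ]
86 t=61.3 [0.639 0.008 0.239] gap 0.150 F 1 [ 1.8 -0.1  1.8]
78 t=61.9 [0.613 0.008 0.239] gap 0.149 F 0 [ 1.4 -0.4  0.9]
70 t=62.4 [0.587 0.008 0.235] gap 0.151 F 0 [ 0.3 -0.4 -0.5]
62 t=63.0 [0.562 0.008 0.228] gap 0.151 F 0 [ 1.1 -1.   0.1]
54 t=63.6 [0.538 0.008 0.217] gap 0.149 F 0 [1.  0.9 0.3]
46 t=64.1 [0.516 0.008 0.203] gap 0.151 F 1 [ 1.4 -0.  -0.9]
end t=64.4 [0.506 0.008 0.195] gap 0.145 F 1 [ 2.6  0.8 -1.5]
```

View pics/s7z.png

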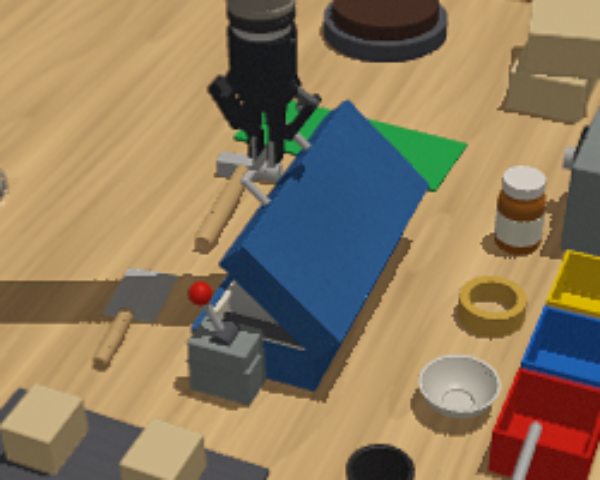

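```bash
python3 - <<'E'
from h import *
for a in (38,34):
    p=bar(a);p[2]+=.003
    if robot.line_to(p.tolist(),velocity=.1,f_stop=45): print("STOP",a);break
st("")
p=robot.current_tool_pos();robot.line_to([p[0],p[1],p[2]+.05],velocity=.15);fingers.gripper_to(0,force=40)
for a in range(36,3,-3):
    q=bar(a)+[.003,0,.005+.017]
    if robot.line_to(q.tolist(),velocity=.1,f_stop=45): print("STOP",a);break
    if a%6==0: st(a)
q=bar(0)+[.003,0,.016]
print(robot.line_to(q.tolist(),velocity=.03,f_stop=35));st("pressed")
q=robot.current_tool_pos();robot.line_to([q[0],q[1],.25],velocity=.2)
grab("scene","s8");a=cv2.imread("pics/s8.png")[100:300,150:400];cv2.imwrite("pics/s8z.png",cv2.resize(a,(600,480)))
E
```

```text
t=65.0 [0.488 0.008 0.177] gap 0.153 F 2 [ 4.5  1.3 -2.6]
36 t=66.2 [0.495 0.008 0.2  ] gap 0.001 F 0 [ 0.1 -0.5  0.1]
30 t=66.7 [0.482 0.008 0.186] gap -0.001 F 0 [ 1.  -0.8 -0.1]
24 t=67.2 [0.471 0.008 0.17 ] gap 0.002 F 0 [-0.1  0.7 -0.4]
18 t=67.7 [0.462 0.008 0.153] gap -0.001 F 0 [ 0.8 -0.2 -0.5]
12 t=68.2 [0.454 0.008 0.135] gap 0.003 F 0 [ 0.6 -0.3 -0.3]
6 t=68.7 [0.448 0.008 0.116] gap -0.001 F 0 [-0.4 -0.1 -0.9]
True
pressed t=69.4 [0.445 0.008 0.097] gap -0.001 F 5 [-1.8 -0.1  9.2]
```

View pics/s8z.png

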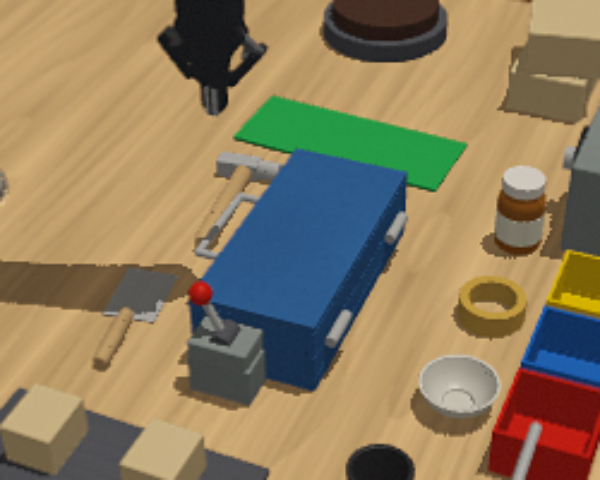

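```bash
python3 - <<'E'
from h import *
from scipy.optimize import least_squares
robot.line_to([.50,.008,.15],velocity=.2)
print("press",robot.line_to([.50,.008,.108],velocity=.03,f_stop=30));st("lidtop")
robot.line_to([.48,.008,.30],velocity=.25)
robot.line_to([.42,-.16,.30],velocity=.25)
obs=[]
for n in("top","scene","wrist"):
    im,cal=grab(n,"b_"+n);h=cv2.cvtColor(im,cv2.COLOR_RGB2HSV).astype(int)
    m=(((h[...,0]<6)|(h[...,0]>174))&(h[...,1]>180)&(h[...,2]>80)).astype(np.uint8)
    N,l,s,c=cv2.connectedComponentsWithStats(m)
    pr=w2p([.52,-.175,.1],cal)[0];i=min((j for j in range(1,N) if s[j,4]>12),key=lambda j:np.linalg.norm(c[j]-pr),default=None)
    if i is None: print(n,"none");continue
    print(n,pr.round(),c[i].round(1),s[i]);
    if np.linalg.norm(c[i]-pr)<60: obs.append((c[i],cal))
r=least_squares(lambda P:np.concatenate([w2p(P,k)[0]-c for c,k in obs]),[.52,-.175,.1]);print(r.x.round(4),r.fun.round(1))
E
```

```text
press True
lidtop t=72.3 [0.5   0.008 0.113] gap -0.002 F 3 [-1.5 -1.3  4.8]
top [348. 232.] [349. 235.] [345 230   9  10  74]
scene [238. 231.] [233.2 221.9] [229 217   9  10  67]
wrist [387. 192.] [382.2 200. ] [368 186  30  29 674]
[ 0.5087 -0.1742  0.1266] [ 0.   0.3  0.4 -0.  -0.   0.1]
```

```bash
python3 - <<'E'
from h import *
robot.line_to([.455,-.174,.2],velocity=.25);robot.line_to([.455,-.174,.122],velocity=.15)
print(robot.line_to([.59,-.174,.122],velocity=.04,f_stop=20));st("pushed")
p=robot.current_tool_pos();robot.line_to([p[0]-.04,p[1],p[2]],velocity=.1);robot.line_to([.42,-.16,.30],velocity=.25)
im,cal=grab("wrist","w9");s=grab("scene")[0][100:300,150:400]
cv2.imwrite("pics/c9.png",cv2.cvtColor(np.hstack([cv2.resize(im,(400,300)),cv2.resize(s,(375,300))]),cv2.COLOR_RGB2BGR))
E
```

```text
True
pushed t=77.5 [ 0.537 -0.174  0.121] gap -0.003 F 1 [-1.4 -0.1  0.8]
```

View pics/c9.png

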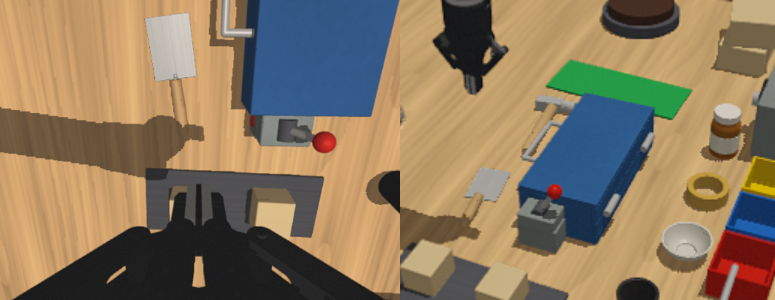

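```bash
python3 - <<'E'
from h import *
from scipy.optimize import least_squares
def ball():
    obs=[]
    for n in("top","scene","wrist"):
        im,cal=grab(n);h=cv2.cvtColor(im,cv2.COLOR_RGB2HSV).astype(int)
        m=(((h[...,0]<6)|(h[...,0]>174))&(h[...,1]>180)&(h[...,2]>80)).astype(np.uint8)
        N,l,s,c=cv2.connectedComponentsWithStats(m);pr=w2p([.57,-.175,.125],cal)[0]
        i=min((j for j in range(1,N) if s[j,4]>12),key=lambda j:np.linalg.norm(c[j]-pr));obs.append((c[i],cal))
    r=least_squares(lambda P:np.concatenate([w2p(P,k)[0]-c for c,k in obs]),[.57,-.175,.12]);print(r.x.round(4),r.fun.round(1))
ball()
robot.line_to([.50,-.174,.2],velocity=.25);robot.line_to([.50,-.174,.118],velocity=.15)
print(robot.line_to([.59,-.174,.118],velocity=.03,f_stop=35));st("pushed")
p=robot.current_tool_pos();robot.line_to([p[0]-.04,p[1],p[2]],velocity=.1);robot.line_to([.42,-.16,.30],velocity=.25)
ball()
im,cal=grab("top","top10")
print([(np.round(d["rect"]).astype(int).tolist(),round(d["p"],2)) for d in recognise("brick0","top")][:3])
for d in recognise("brick0","top")[:2]: print(p2w([d["rect"][:2]],.05,cal).round(3))
E
```

```text
[ 0.5633 -0.1734  0.1258] [ 0.2  0.1  0.5 -0.1 -0.1  0. ]
True
pushed t=82.3 [ 0.536 -0.174  0.117] gap 0.002 F 1 [-2.  -0.3  2.3]
[ 0.5632 -0.1734  0.1258] [ 0.2  0.1  0.5 -0.2 -0.1 -0. ]
[]
```

```bash
python3 - <<'E'
import cv2
a=cv2.imread("pics/top10.png")[90:340,80:470]; cv2.imwrite("pics/top10z.png",cv2.resize(a,None,fx=2,fy=2,interpolation=cv2.INTER_CUBIC))
E
```

```text
(no output)
```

View pics/top10z.png

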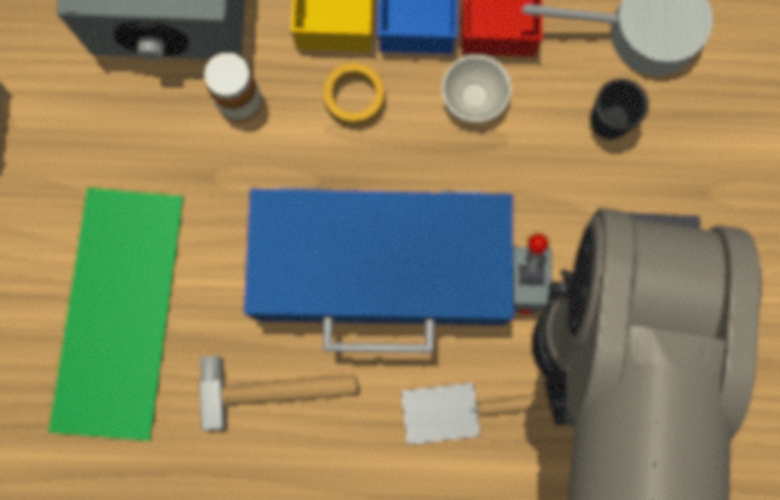

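```bash
python3 - <<'E'
from h import *
robot.line_to([.42,.10,.32],velocity=.25)
im,cal=grab("top","top11")
for d in recognise("brick0","top")[:3]: print(d["p"],p2w([d["rect"][:2]],.05,cal).round(3))
cv2.imwrite("pics/top11z.png",cv2.resize(cv2.cvtColor(im,cv2.COLOR_RGB2BGR)[170:330,320:460],None,fx=3,fy=3));st("")
E
```

```text
0.91 [[ 0.402 -0.333  0.05 ]]
0.73 [[ 0.542 -0.327  0.05 ]]
 t=85.3 [0.42  0.098 0.32 ] gap 0.001 F 0 [-0.6 -0.5 -0. ]
```

View pics/top11z.png

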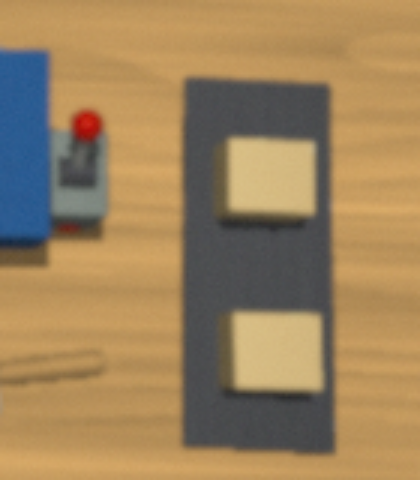

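Both bricks lie flat on the slab, the lid is closed, and the lever is over to +x.

```bash
python3 -c "
from station import workorder
print(workorder.close_job())"
```

```text
the job is handed in; nothing more can be done
None
```

The kiln is loaded and switched on, and the job is handed in: both bricks lie flat on the slab, the three flasks are each in their own cradle, the lid is pressed fully closed, and the switch was then pushed to its end stop (about 85 s of the 210 s used).

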